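# Push a coated plate out over the end of the drying rack

## Robot

A 7-joint arm with a two-finger parallel gripper is mounted at the origin on a cart in front of the work surface, level with it; the furniture and walls round the work are solid. World frame = base frame: x ahead of the robot, y to its left, z up, the work surface at z = 0. Lengths are in m, angles in rad, forces in N, time in s.
With the tool pointing down it reaches from about 0.4 to 0.9 m from the base axis. Payload 5.5 kg.
Tool frame: the origin (TCP) lies between the finger pads; the fingertips stand 25 mm ahead of it and the grasp point (between the pads) lies 6 mm ahead of it (bot.tip_reach is the distance from the TCP to the fingertips, in m); z points along the fingers, y is the direction in which the jaws open and shut (so a half turn about z gives the same grasp; the last joint's range is limited). The gripper opens to 85 mm and grips with 20 to 120 N. Pads are 22 mm wide; open, the fingers measure 114 mm over their backs; the gripper's body (76 mm by 85 mm) begins 54 mm behind the grasp point. The pads swing forward as they close: fully open they stand 13 mm farther back than shut.
Start: joints at [-0.983, 0.501, -0.427, 1.55, 0.221, 1.138, -0.21], TCP at [0.207, 0.616, 0.256] pointing down, gripper open.
Joint ranges: [-2.88, 2.88], [-0.31, 2.03], [-1.54, 1.56], [0.2, 2.42], [-1.41, 4.55], [0.19, 2.02], [-2.57, 2.57]. Speed limits (rad/s): [2.57, 2.57, 3.14, 3.14, 3.14, 3.14, 3.14].

## Interface

Orientations are given as [roll, pitch, yaw] about the fixed x, y, z axes, in that order (R = Rz(yaw) Ry(pitch) Rx(roll)).
In Python, from station import bot gives the robot as it stands.
- The arm moves only by the shell command python3 -m handwheel 'ROWS' [FORCE]. ROWS is JSON, a list of rows, each a list of 5 numbers: the shift along the tool's x, y, z normalised to -1 to 1, where 1 is 12 cm, then the turn about the tool's z normalised to -1 to 1, where 1 is 90 degrees, then the opening, from 0 (shut) to 1 (fully open). A call has 1 to 5 rows; each row is the pose to reach, as a shift and turn from the pose commanded when the call began, along the tool's axes at that moment; what a row does not reach only later rows make up. A row lasts 1/10 s, in which the tool goes at most 50 mm and 8.59 degrees, less where a joint would pass 70% of its speed; a pose out of reach is approached as far as the arm can. A call with a number of a shift or a turn outside -1 to 1 is refused whole. A call with a gripper value outside its range is refused whole. The fingers move at their own pace and stop on an object; FORCE is the grip in N (left out, the last holds). Time passes only in rows, so rows that repeat a pose let the fingers close. It gives the time, the measured TCP pose, the force and the opening at its end, in the units of the state.
- bot.get_obs(): the state, without advancing time (a new reading comes with each control period).
- bot.camera(name): name is "scene" or "side" or "wrist"; returns the picture (420x560x3 uint8, blue, green, red); there is no depth.
- bot.camera_model(name): a dict with "intrinsics" (3x3 intrinsics, pixels), "k1" (the pictures are not rectified: a ray, as slopes to the right and down, at radius r is drawn at 1 + k1 r^2 times it, then the intrinsics apply), "T" (4x4, takes a point from camera to world coordinates); the wrist camera has in their place "tool_from_camera" (4x4, takes a point from camera to tool coordinates, whose origin is the TCP and whose axes are the flange's). Camera axes: x right, y down, z forward; pixel columns grow to the right and rows downward; lengths in m; the calibration is good to about 2 mm. A picture is of the moment at which its call begins: read the wrist's pose just before it. camera_model takes no time and is no camera call.
- bot.sign_off(): hands the job in, once; it reports no verdict.
The state is a dict: "time_s": time; "joints": joint angles; "joint_velocities": joint speeds; "tau": joint torques, N m; "tool_pos": TCP position; "eef_rot": TCP orientation; "contact_force": force on the tool from outside, world axes, zero at the start; "torque": the same for the moment, N m; "gripper_width": finger opening in m.
Only numpy, scipy, OpenCV 4.12 (cv2) and the standard library are available. Lean on these libraries where they do the work, as an engineer would, in place of code of your own. Each camera call takes 0.05 s, during which the arm holds its last target. There are 200 camera calls.

## Task

Push back the sliding bolt that bars the track of the blue-banded glass plate, then push that plate along its rails by its tail edge until the whole blue band stands out past the rail ends while all of its white coating is still over the rails, so that the next person can take it by the band; then move clear. Only push: lift nothing, and do not touch the white coatings. Leave the orange-banded plate, its bolt and everything else on the bench as they are.

Things in the scene. Friction and masses are not known exactly. Their poses are not given: they have to be found in the camera images.
- drying_rack: Fixed drying rack: grey base 156 x 262 mm (top 14 mm up) with two tracks of aluminium rails on posts. Origin: centre of its underside; z up. The tracks run along its y, centre lines at x = -35 mm (near) and +35 mm (far). Rail tops, where the plates lie, are 45 mm up, lips between and beside the tracks 53 mm. Each track is 64 mm wide, open below for 48 mm between its two shelves.
- rail_end (a point): Point on the rack's centre line, at rail height (45 mm up), where the rails end at the exit: rack y = -135 mm. The plates are to stand out past it towards the rack's -y. At the other, loading end, y = +135 mm, 10 mm high stops stand on the shelves only; the 48 mm opening between them is free.
- knob_near (a point): Near track's bolt knob: black, upright, 11 mm in diameter, 59 to 80 mm above the bench; the point is on its axis, 69 mm up. Shut, it stands at rack x = -78 mm, y = -125 mm, outside the outer lip; push it along the rack's -x to open. Its bar is 8 mm wide with its top 53.5 mm up; a steel arch between knob and track is 56.5 mm high.
- knob_far (a point): Far track's bolt knob, the mirror image: shut, it stands at rack x = +78 mm, y = -125 mm; push it along the rack's +x to open. Same heights.
- bolt_near (a joint): Travel of the near track's bolt, m: 0 shut (its tongue bars the track 6 to 14 mm inside the rail ends, reaching 15 mm in over the plate's path), 0.024 fully open (stop); the plate passes from 0.017. It slides outward (rack's -x) against about 2 N of friction and stays where it is left.
- bolt_far (a joint): The same for the far track's bolt, which slides outward along the rack's +x.
- plate_blue: Loose glass plate with a blue band, 60 (its x) x 150 (its y) x 5 mm, 0.08 to 0.18 kg, flat on either track. Origin: centre of its underside; y runs along the track. From its -y end, at the exit: blue band 25 mm, bare glass 20 mm, white coating 95 mm (50 mm wide), bare glass 10 mm up to the tail edge at y = +75 mm. Slides on the rails with under 2 N.
- blue_edge (a point): Middle of the blue plate's leading edge (its -y end, the outer edge of the blue band), half-way up the thickness. In the rack's frame its y must come 25 to 45 mm beyond the rail ends.
- plate_orange: Loose glass plate with an orange band, 60 (its x) x 150 (its y) x 5 mm, 0.08 to 0.18 kg, flat on either track. Origin: centre of its underside; y runs along the track. From its -y end, at the exit: orange band 25 mm, bare glass 20 mm, white coating 95 mm (50 mm wide), bare glass 10 mm up to the tail edge at y = +75 mm. Slides on the rails with under 2 N.
- coating_blue: White coating on top of the blue-banded plate (same origin and axes as that plate); not to be touched.
- coating_orange: White coating on top of the orange-banded plate (same origin and axes as that plate); not to be touched.
- amber_bottle: Amber bottle, 46 mm in diameter, 102 mm high, at the back; bystander. Origin: centre of its underside.
- beaker: Small beaker, 53 mm in diameter, 69 mm high, at the back left; bystander. Origin: centre of its underside.
- marker_pen: Blue and white marker pen, 135 mm long, 17 mm thick, lying at the right; bystander.
- masking_tape: Roll of masking tape, 104 mm across, 25 mm high, lying at the front right; bystander.
- timer: Bench timer, 62 x 62 x 21 mm, lying at the left; bystander.

How it is judged:
By the outcome, as a careful person would: the job done as asked, in the order asked, and still so for the second after the job is handed in, with the robot touching nothing.
It also fails if it takes over 45 s, if anything falls off the work surface, if the arm or the gripper's body presses on something with over 40 N, if the wrist force passes 120 N, or if a joint passes its speed limit or range.

## Working session

There is one attempt and no reset: what is moved stays moved. The work goes in short steps, Python scripts to look and compute and a shell command to move; the robot and the scene stay as the last step left them, time stands still between calls to the robot, and variables do not carry over. Pictures are saved under pics/ and viewed, about 8 in all and at most 12, crops included, and the job is handed in when it is done.

```bash
mkdir -p pics; python3 - <<'E'
from station import bot
import cv2,numpy as np
for n in("scene","side"):
    cv2.imwrite(f"pics/{n}0.png",bot.camera(n)); m=bot.camera_model(n); print(n,np.round(m["intrinsics"],1).tolist(),m["k1"],np.round(m["T"],3).tolist())
print(bot.camera_model("wrist"))
o=bot.get_obs();print({k:np.round(v,3).tolist() for k,v in o.items()})
E
```

```text
scene [[485.0, 0.0, 276.1], [0.0, 485.0, 207.1], [0.0, 0.0, 1.0]] -0.17476686902313152 [[-0.526, -0.646, 0.552, -0.125], [-0.85, 0.392, -0.352, 0.417], [0.011, -0.655, -0.756, 1.059], [0.0, 0.0, 0.0, 1.0]]
side [[496.6, 0.0, 275.3], [0.0, 496.6, 205.4], [0.0, 0.0, 1.0]] -0.050383200741771 [[0.441, -0.419, 0.794, -0.437], [-0.898, -0.215, 0.385, -0.55], [0.009, -0.882, -0.471, 0.682], [0.0, 0.0, 0.0, 1.0]]
{'intrinsics': array([[309.92545372,   0.        , 272.53341705],
       [  0.        , 309.92545372, 214.3599878 ],
       [  0.        ,   0.        ,   1.        ]]), 'k1': -0.048428874514682356, 'tool_from_camera': array([[-1.23409881e-03, -9.65596751e-01, -2.60041135e-01,
         6.67860071e-02],
       [ 9.99999153e-01, -1.29911681e-03,  7.81615151e-05,
         3.23116922e-06],
       [-4.13296315e-04, -2.60040818e-01,  9.65597536e-01,
        -1.17532375e-01],
       [ 0.00000000e+00,  0.00000000e+00,  0.00000000e+00,
         1.00000000e+00]])}
{'time_s': 0.1, 'joints': [-0.983, 0.502, -0.427, 1.551, 0.221, 1.138, -0.21], 'joint_velocities': [0.002, -0.002, -0.001, -0.002, 0.0, -0.001, 0.001], 'tau': [-0.011, -57.082, -5.838, -28.175, 0.011, 0.005, -0.0], 'tool_pos': [0.207, 0.615, 0.255], 'eef_rot': [-3.14, -0.0, 2.817], 'contact_force': [-0.454, -0.193, -0.224], 'torque': [0.025, -0.007, -0.019], 'gripper_width': 0.085}
```

View pics/scene0.png

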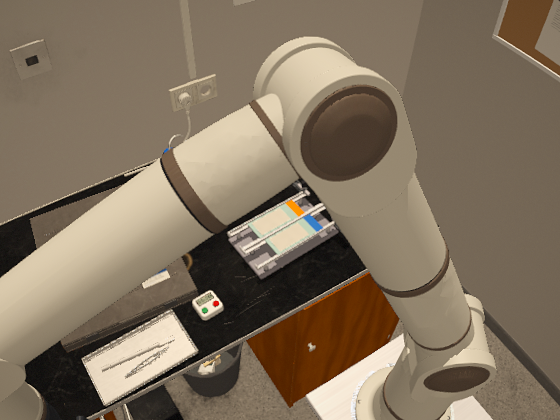

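View pics/side0.png

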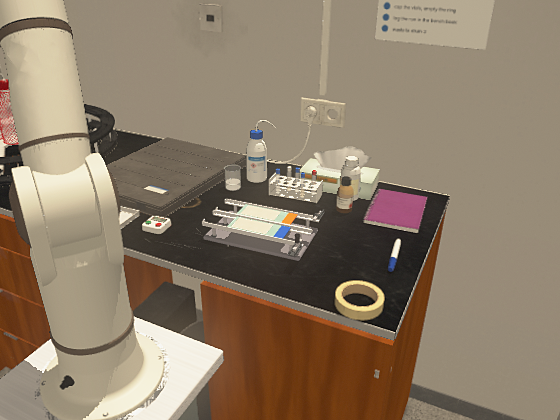

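The side view shows the rack at about (262,230). The blue plate is on the near track with its band at (283,232), the exit is to the right, and the near knob is around (297,238). Next I'll enlarge this part and measure.

```bash
cat > h.py <<'E'
from station import bot
import cv2,numpy as np
from scipy.spatial.transform import Rotation as R
def model(n,o=None):
    m=bot.camera_model(n)
    if n=="wrist":
        T=np.eye(4);T[:3,:3]=R.from_euler("xyz",o["eef_rot"]).as_matrix();T[:3,3]=o["tool_pos"];T=T@m["tool_from_camera"]
    else:T=np.array(m["T"])
    return np.array(m["intrinsics"]),m["k1"],T
def cast(mod,uv,z):
    K,k,T=mod;d=cv2.undistortPoints(np.array([[uv]],float),K,np.array([k,0,0,0.]))[0,0]
    r=T[:3,:3]@[d[0],d[1],1];return T[:3,3]+r*(z-T[2,3])/r[2]
def proj(mod,p):
    K,k,T=mod;q=T[:3,:3].T@(np.array(p)-T[:3,3]);return cv2.projectPoints(q.reshape(1,3),np.zeros(3),np.zeros(3),K,np.array([k,0,0,0.]))[0].ravel()
def quads(im,roi=None,lo=(100,120,80),hi=(118,255,255),amin=30):
    h=cv2.cvtColor(im,cv2.COLOR_BGR2HSV);m=cv2.inRange(h,lo,hi)
    out=[]
    for c in cv2.findContours(m,cv2.RETR_EXTERNAL,cv2.CHAIN_APPROX_NONE)[0]:
        if cv2.contourArea(c)>amin: out.append((cv2.contourArea(c),cv2.minAreaRect(c)[0],cv2.boxPoints(cv2.minAreaRect(c)).round(1).tolist()))
    return out
E
python3 - <<'E'
from h import *
im=cv2.imread("pics/side0.png");cv2.imwrite("pics/sc.png",cv2.resize(im[190:265,190:335],None,fx=5.5,fy=5.5,interpolation=cv2.INTER_CUBIC))
for n in("side","scene"):
    im=cv2.imread(f"pics/{n}0.png")
    for nm,lo,hi in(("blue",(100,120,80),(118,255,255)),("or",(8,190,150),(20,255,255))):
        for a,c,b in quads(im,lo=lo,hi=hi):
            print(n,nm,a,np.round(c),b,cast(model(n),c,.05).round(3))
E
```

```text
side blue 65.0 [391. 264.] [[386.1000061035156, 269.70001220703125], [390.6000061035156, 256.20001220703125], [396.6000061035156, 258.20001220703125], [392.1000061035156, 271.70001220703125]] [ 0.497 -0.385  0.05 ]
side blue 95.5 [282. 232.] [[273.5, 235.60000610351562], [283.20001220703125, 222.6999969482422], [290.0, 227.6999969482422], [280.20001220703125, 240.6999969482422]] [ 0.512 -0.108  0.05 ]
side or 546.0 [297. 313.] [[201.39999389648438, 284.79998779296875], [202.89999389648438, 280.0], [393.5, 340.3999938964844], [392.0, 345.20001220703125]] [ 0.253 -0.264  0.05 ]
side or 76.5 [289. 218.] [[281.5, 221.60000610351562], [290.8999938964844, 209.89999389648438], [297.0, 214.8000030517578], [287.6000061035156, 226.5]] [ 0.581 -0.096  0.05 ]
scene blue 115.5 [313. 222.] [[303.5, 217.5], [308.5, 212.5], [322.5, 226.5], [317.5, 231.5]] [ 0.516 -0.11   0.05 ]
scene or 32.5 [336. 291.] [[303.6000061035156, 308.20001220703125], [367.79998779296875, 271.6000061035156], [368.5, 272.8999938964844], [304.29998779296875, 309.5]] [ 0.311 -0.037  0.05 ]
scene or 99.0 [295. 207.] [[286.0, 203.0], [290.5, 198.5], [303.5, 211.5], [299.0, 216.0]] [ 0.586 -0.097  0.05 ]
```

View pics/sc.png

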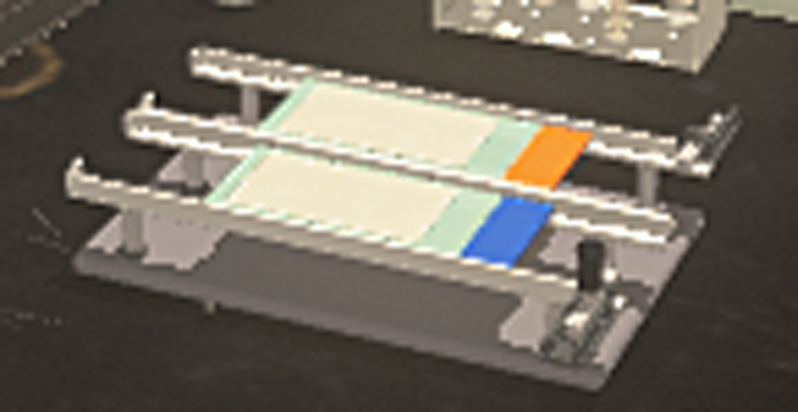

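The blue band centre comes out at (0.514,-0.109) from both cameras, and the orange one at (0.583,-0.097). They are 70 mm apart as they should be, which puts the rack yaw at about 10°. The near knob is near pixel (297,237). I'll go above the rack for a close look.

```bash
for i in 1 ; do python3 -m handwheel '[[-1,-1,0,0,0],[-1,-1,0,0,0],[-1,-1,0,0,0],[-1,-1,0,0,0]]'; done; python3 -m handwheel '[[-1,-1,0,0,0],[-1,-1,0,0,0],[-1,-1,0,0,0],[-1,-1,0,0,0]]'; python3 -m handwheel '[[-1,-1,0,0,0],[-1,-1,0,0,0],[-1,-1,0,0,0],[-1,-1,0,0,0]]'
```

```text
time_s: 0.5
tool_pos: [0.2859, 0.4587, 0.2554]
eef_rot: [-3.138, 0.002, 2.811]
contact_force: [1.0, 0.3, 0.3]
gripper_width: 0.0282
time_s: 0.9
tool_pos: [0.3604, 0.3066, 0.2558]
eef_rot: [-3.139, 0.001, 2.811]
contact_force: [-0.1, 0.5, 0.4]
gripper_width: 0.0001
time_s: 1.3
tool_pos: [0.4353, 0.1547, 0.2561]
eef_rot: [-3.14, 0.001, 2.81]
contact_force: [0.6, 0.2, -0.1]
gripper_width: -0.0
```

```bash
python3 -m handwheel '[[-0.9,-1,0,-0.32,0],[-0.9,-1,0,-0.32,0],[-0.9,-1,0,-0.32,0],[-0.9,-1,0,-0.32,0],[-0.9,-1,0,-0.32,0]]'; python3 - <<'E'
from h import *
o=bot.get_obs();im=bot.camera("wrist");cv2.imwrite("pics/w1.png",im);np.save("w1.npy",[o["tool_pos"],o["eef_rot"]])
print(o["tool_pos"],o["eef_rot"])
for nm,lo,hi in(("blue",(100,120,80),(118,255,255)),("or",(8,190,150),(20,255,255))):
    for a,c,b in quads(im,lo=lo,hi=hi,amin=200): print(nm,a,c,b,[cast(model("wrist",o),p,.05).round(4).tolist() for p in b+[c]])
E
```

```text
time_s: 1.8
tool_pos: [0.4988, 0.0061, 0.256]
eef_rot: [-3.139, -0.0, -2.969]
contact_force: [-1.4, 0.1, -0.1]
gripper_width: 0.0001
[0.49884653 0.00607996 0.25595801] [-3.13944836e+00 -2.73642358e-04 -2.96857760e+00]
blue 1111.5 (166.01300048828125, 191.14865112304688) [[154.0, 218.60000610351562], [156.0, 162.89999389648438], [178.0, 163.6999969482422], [176.0, 219.39999389648438]] [[0.5459, -0.1172, 0.05], [0.485, -0.1196, 0.05], [0.482, -0.0966, 0.05], [0.5427, -0.0931, 0.05], [0.5132, -0.1066, 0.05]]
or 333.5 (171.57884216308594, 252.10743713378906) [[160.10000610351562, 276.5], [162.1999969482422, 226.89999389648438], [183.10000610351562, 227.8000030517578], [181.0, 277.29998779296875]] [[0.6144, -0.1054, 0.05], [0.5539, -0.1075, 0.05], [0.5509, -0.0845, 0.05], [0.611, -0.0813, 0.05], [0.5818, -0.0947, 0.05]]
```

View pics/w1.png

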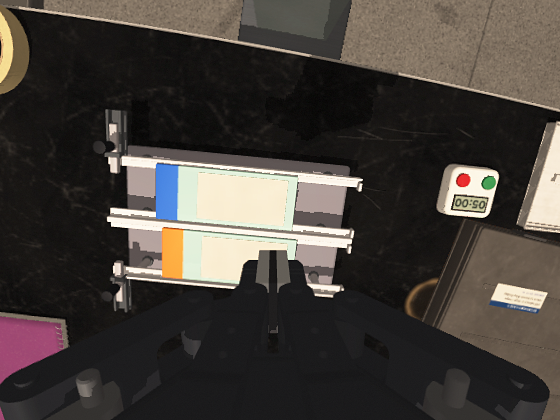

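The wrist view shows the whole rack. The near knob is at about (101,147), the near outer lip runs from (122,160) to (362,185), the centre lip from (109,217) to (351,241), and the blue plate's tail is at about x=297. I'll convert these to rack coordinates.

```bash
python3 - <<'E'
from h import *
a=np.load("w1.npy");o=dict(tool_pos=a[0],eef_rot=a[1]);M=model("wrist",o)
im=cv2.imread("pics/w1.png")
P=lambda u,v,z:cast(M,(u,v),z).round(4)
c0,c1=P(109,217,.053),P(351,241,.053);n0,n1=P(121,160,.053),P(362,184,.053)
print("centre",c0,c1,np.linalg.norm(c1-c0),np.degrees(np.arctan2(*(c1-c0)[[1,0]]))-90)
print("near",n0,n1,np.linalg.norm(n1-n0),np.degrees(np.arctan2(*(n1-n0)[[1,0]]))-90)
print("knob n",P(101,147,.075),"far",P(108,296,.075))
print("tail",P(295,203,.05),P(296,178,.05),P(293,226,.05))
crop=im[90:310,80:380];cv2.imwrite("pics/w1c.png",cv2.resize(crop[:,:],None,fx=2.6,fy=2.6,interpolation=cv2.INTER_CUBIC))
E
```

```text
centre [ 0.5517 -0.1654  0.053 ] [0.5333 0.0998 0.053 ] 0.26583754437626 3.9689124162058818
near [ 0.4876 -0.1552  0.053 ] [0.4697 0.0963 0.053 ] 0.25213619335589244 4.071045528894018
knob n [ 0.4746 -0.1649  0.075 ] far [ 0.6345 -0.1531  0.075 ]
tail [0.5025 0.0313 0.05  ] [0.4759 0.0272 0.05  ] [0.5281 0.034  0.05  ]
```

View pics/w1c.png

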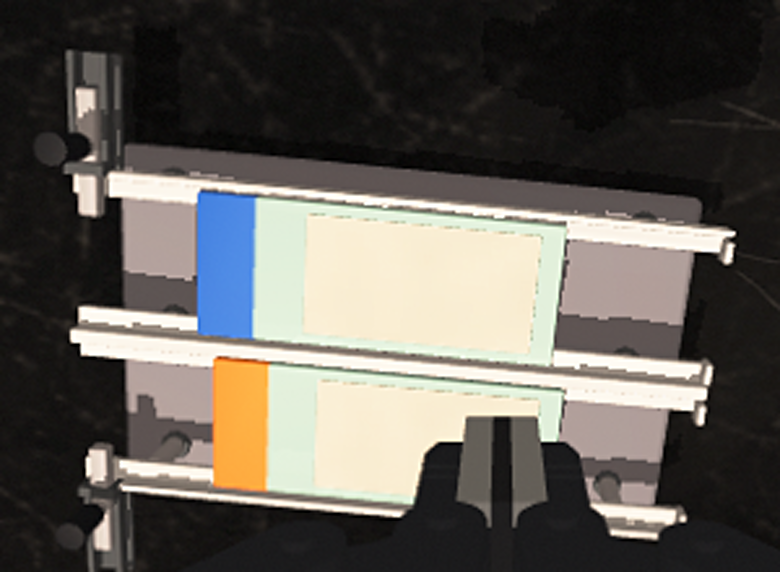

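The rack yaw is about 4.1°: the knobs are 160 mm apart (156 given) and the rail is 266 mm long (270 given). The blue leading edge is at rack y≈-84 and the tail at +66, so the length is 150 as it should be. That means a push of about 86 mm. I'll align with the rack and approach the inner side of the knob.

```bash
cat >> h.py <<'E'
C=np.array([.5441,-.0323]);Y=np.radians(4.1);UX=np.array([np.cos(Y),np.sin(Y)]);UY=np.array([-np.sin(Y),np.cos(Y)])
def rack(p): d=np.array(p)[:2]-C;return d@UX*1e3,d@UY*1e3
def go(x,y,z):
    o=bot.get_obs();p=np.r_[C+UX*x/1e3+UY*y/1e3,z];Rm=R.from_euler("xyz",o["eef_rot"]).as_matrix()
    yaw=o["eef_rot"][2];print("rack now",np.round(rack(o["tool_pos"]),1),"z",round(o["tool_pos"][2],4),"shift/0.12",(Rm.T@(p-o["tool_pos"])/.12).round(3),"turn/90",round(((np.degrees(yaw-Y-np.pi)+180)%360-180)/90,3),"F",np.round(o["contact_force"],1))
E
python3 -m handwheel '[[0.1,-1,0,0.064,0],[0.1,-1,0,0.064,0],[0.1,-1,0,0.064,0],[0.1,-1,0.5,0.064,0],[0.1,-1,0.5,0.064,0]]'; python3 -c "
from h import *
go(-47,-126,.087)"
```

```text
time_s: 2.35
tool_pos: [0.5039, -0.1071, 0.1923]
eef_rot: [3.139, -0.007, -3.065]
contact_force: [-1.6, 0.3, -0.2]
gripper_width: -0.0003
rack now [-45.5 -71.8] z 0.1923 shift/0.12 [ 0.008 -0.454  0.877] turn/90 0.003 F [-1.6  0.3 -0.2]
```

```bash
python3 -m handwheel '[[0.01,-0.45,0,0,0],[0.01,-0.45,0,0,0],[0.01,-0.45,0.4,0,0],[0.01,-0.45,0.6,0,0],[0.01,-0.45,0.6,0,0]]'; python3 - <<'E'
from h import *
go(-47,-126,.087)
o=bot.get_obs();im=bot.camera("wrist");cv2.imwrite("pics/w2.png",im);np.save("w2.npy",[o["tool_pos"],o["eef_rot"]])
E
```

```text
time_s: 2.85
tool_pos: [0.5076, -0.16, 0.1215]
eef_rot: [3.138, -0.007, -3.063]
contact_force: [0.4, 0.7, -0.1]
gripper_width: -0.0001
rack now [ -45.6 -124.8] z 0.1215 shift/0.12 [ 0.01  -0.011  0.288] turn/90 0.004 F [ 0.4  0.7 -0.1]
```

View pics/w2.png

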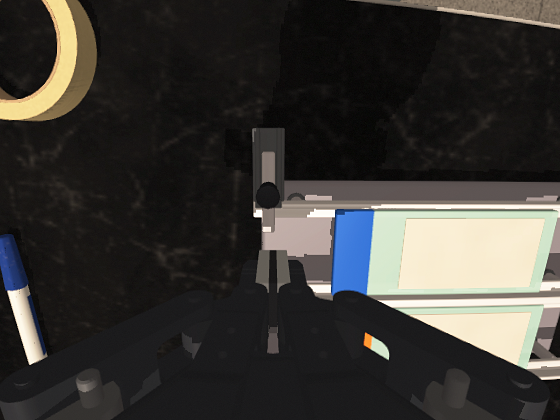

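The knob top is at (268,195), and the fingers are centred at u≈272 with their front edge at v≈250, so they line up well.

```bash
python3 - <<'E'
from h import *
a=np.load("w2.npy");M=model("wrist",dict(tool_pos=a[0],eef_rot=a[1]))
print("knob",np.round(rack(cast(M,(267.5,194),.08)),1),"fingertip front",np.round(rack(cast(M,(272,250),a[0][2]-.025)),1),"lead edge",np.round(rack(cast(M,(333,252),.05)),1))
E
python3 -m handwheel '[[0,-0.01,0.15,0,0],[0,-0.01,0.28,0,0],[0,-0.01,0.28,0,0]]'
```

```text
knob [ -80.6 -127.1] fingertip front [ -55.9 -124.7] lead edge [-36.5 -84.5]
time_s: 3.2
tool_pos: [0.5104, -0.1627, 0.0911]
eef_rot: [3.141, -0.001, -3.063]
contact_force: [-0.9, 0.2, -0.7]
gripper_width: -0.0001
```

```bash
python3 -m handwheel '[[0.06,0,0.02,0,0],[0.12,0,0.02,0,0],[0.18,0,0.02,0,0],[0.23,0,0.02,0,0],[0.28,0,0.02,0,0]]'; python3 -m handwheel '[[0.04,0,0,0,0],[0.07,0,0,0,0],[0.08,0,0,0,0],[0.08,0,0,0,0]]'; python3 - <<'E'
from h import *
go(-86,-126,.087)
o=bot.get_obs();im=bot.camera("wrist");cv2.imwrite("pics/w3.png",im);np.save("w3.npy",[o["tool_pos"],o["eef_rot"]])
E
```

```text
time_s: 3.7
tool_pos: [0.4773, -0.1663, 0.0892]
eef_rot: [-3.141, 0.002, -3.064]
contact_force: [2.8, 0.7, 1.7]
gripper_width: 0.0003
time_s: 4.1
tool_pos: [0.4696, -0.1669, 0.0889]
eef_rot: [-3.141, 0.005, -3.064]
contact_force: [6.9, 0.7, -1.2]
gripper_width: -0.0
rack now [ -84.  -128.9] z 0.0889 shift/0.12 [0.017 0.025 0.016] turn/90 0.004 F [ 6.9  0.7 -1.2]
```

View pics/w3.png

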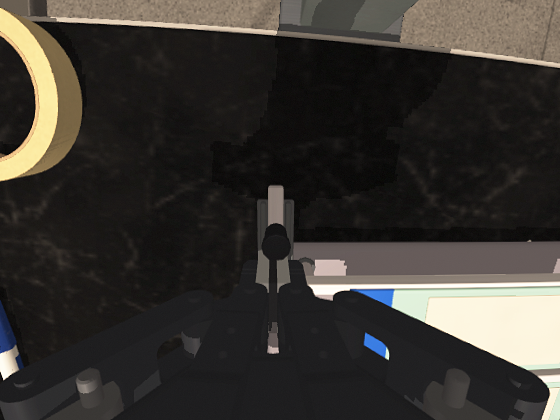

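The knob is in contact at (276,240), with the bolt bar sticking out beyond its guide. I'll press slightly further to be sure it is open.

```bash
python3 -m handwheel '[[0.02,0,0,0,0],[0.03,0,0,0,0],[0.03,0,0,0,0]]'; python3 - <<'E'
from h import *
go(-86,-126,.087)
o=bot.get_obs();im=bot.camera("wrist");M=model("wrist",o);cv2.imwrite("pics/w4.png",im)
h=cv2.cvtColor(im[215:265,255:300],cv2.COLOR_BGR2GRAY);print(h[::4,21])
print("knob",np.round(rack(cast(M,(276,239),.08)),1))
E
```

```text
time_s: 4.45
tool_pos: [0.469, -0.167, 0.0893]
eef_rot: [-3.139, 0.01, -3.063]
contact_force: [13.2, 1.7, -7.9]
gripper_width: 0.0002
rack now [ -84.5 -129. ] z 0.0893 shift/0.12 [0.013 0.025 0.019] turn/90 0.005 F [13.2  1.7 -7.9]
[134 133  94  19  20  27  27  25  24  22  24  28  42]
knob [-106.  -127.2]
```

Force rose to 13 N with no further travel, so the bolt is on its stop and fully open. Now I'll back off, rise, and go behind the tail.

```bash
python3 -m handwheel '[[-0.08,0,0,0,0],[-0.16,0,0,0,0],[-0.16,0,-0.4,0,0],[-0.16,0,-0.8,0,0]]'; python3 -m handwheel '[[-0.2,0.4,0,0,0],[-0.2,0.8,0,0,0],[-0.2,1,0,0,0],[-0.2,1,0,0,0]]';python3 -m handwheel '[[0,0.4,0,0,0],[0,0.8,0,0,0],[0,0.85,0,0,0],[0,0.85,0,0,0]]'; python3 - <<'E'
from h import *
go(-36.5,100,.06)
o=bot.get_obs();im=bot.camera("wrist");cv2.imwrite("pics/w5.png",im);np.save("w5.npy",[o["tool_pos"],o["eef_rot"]])
E
```

```text
time_s: 4.9
tool_pos: [0.4804, -0.1652, 0.1825]
eef_rot: [3.139, -0.008, -3.064]
contact_force: [1.6, -0.2, 0.4]
gripper_width: -0.0001
time_s: 5.3
tool_pos: [0.4964, -0.0394, 0.1839]
eef_rot: [3.14, -0.002, -3.057]
contact_force: [-0.7, -0.6, -0.9]
gripper_width: 0.0
time_s: 5.7
tool_pos: [0.489, 0.0583, 0.1839]
eef_rot: [-3.141, -0.002, -3.061]
contact_force: [0.3, -1.1, 0.3]
gripper_width: 0.0001
rack now [-48.5  94.3] z 0.1839 shift/0.12 [-0.102  0.047  1.032] turn/90 0.006 F [ 0.3 -1.1  0.3]
```

View pics/w5.png

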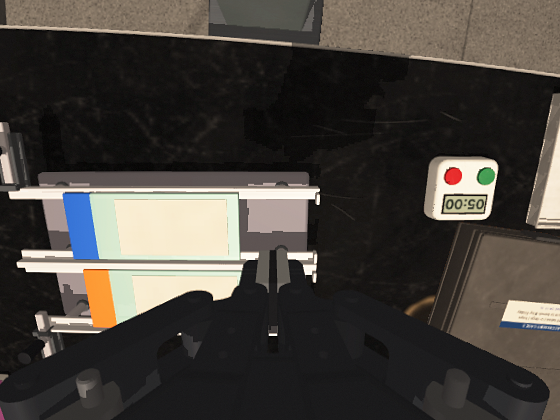

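The plate's tail edge is at u≈239, v 194–256. The near track's outer lip is at v≈191, the centre lip at v≈258, and the loading end at u≈318. I'll check the coordinates.

```bash
python3 - <<'E'
from h import *
a=np.load("w5.npy");M=model("wrist",dict(tool_pos=a[0],eef_rot=a[1]))
for n,p,z in(("tail top",(238,196),.05),("tail mid",(239,222),.05),("tail bot",(239,248),.05),("lip outer near end",(319,193),.053),("lip outer at tail",(239,191),.053),("centre lip, near edge",(239,251),.053),("lip exit end",(10,191),.053),("centre exit end",(18,263),.053),("lead",(64,194),.05),("lead2",(70,250),.05)): print(n,np.round(rack(cast(M,p,z)),1))
E
python3 -m handwheel '[[-0.1,0.06,0.3,0.006,0],[-0.1,0.06,0.5,0.006,0],[-0.1,0.06,0.5,0.006,0]]'; python3 -c "
from h import *
go(-36.5,100,.06)"
```

```text
tail top [-63.2  66. ]
tail mid [-40.8  66.4]
tail bot [-17.3  65.9]
lip outer near end [-66.8 132.5]
lip outer at tail [-68.   67.3]
centre lip, near edge [-15.7  66.2]
lip exit end [ -67.3 -127.2]
centre exit end [  -1.4 -134.2]
lead [-64.2 -81.5]
lead2 [-13.6 -84.7]
time_s: 6.05
tool_pos: [0.4984, 0.0625, 0.1211]
eef_rot: [-3.14, -0.007, -3.077]
contact_force: [-0.3, -0.8, -0.4]
gripper_width: -0.0003
rack now [-38.8  97.8] z 0.1211 shift/0.12 [-0.023  0.02   0.509] turn/90 -0.004 F [-0.3 -0.8 -0.4]
```

```bash
python3 -m handwheel '[[-0.02,0.02,0,0,0],[-0.02,0.02,0.25,0,0],[-0.02,0.02,0.5,0,0],[-0.02,0.02,0.5,0,0],[-0.02,0.02,0.5,0,0]]'; python3 -c "
from h import *
go(-36.5,80.5,.06)"
```

```text
time_s: 6.55
tool_pos: [0.5038, 0.0676, 0.0654]
eef_rot: [-3.141, 0.0, -3.075]
contact_force: [0.5, -0.8, -0.0]
gripper_width: 0.0002
rack now [-33.1 102.6] z 0.0654 shift/0.12 [ 0.028 -0.184  0.045] turn/90 -0.003 F [ 0.5 -0.8 -0. ]
```

```bash
python3 -m handwheel '[[0.02,-0.06,0.04,0,0],[0.02,-0.11,0.04,0,0],[0.02,-0.16,0.04,0,0],[0.02,-0.21,0.04,0,0],[0.02,-0.26,0.04,0,0]]'; python3 -m handwheel '[[0,-0.05,0,0,0],[0,-0.1,0,0,0],[0,-0.15,0,0,0],[0,-0.2,0,0,0],[0,-0.25,0,0,0]]';python3 - <<'E'
from h import *
go(-36.5,0,.06)
o=bot.get_obs();im=bot.camera("side");M=model("side");cv2.imwrite("pics/s2.png",cv2.resize(im[190:265,190:335],None,fx=5.5,fy=5.5,interpolation=cv2.INTER_CUBIC))
for a,c,b in quads(im): print(a,np.round(rack(cast(M,c,.05)),1))
E
```

```text
time_s: 7.05
tool_pos: [0.5033, 0.0363, 0.0599]
eef_rot: [3.141, 0.001, -3.074]
contact_force: [-0.6, 0.7, 0.2]
gripper_width: -0.0003
time_s: 7.55
tool_pos: [0.5049, 0.0065, 0.0594]
eef_rot: [3.142, -0.0, -3.074]
contact_force: [-0.9, 2.0, 0.7]
gripper_width: -0.0001
rack now [-36.3  41.5] z 0.0594 shift/0.12 [ 0.    -0.346 -0.005] turn/90 -0.002 F [-0.9  2.   0.7]
63.0 [ -72.4 -348.4]
82.0 [ -37.2 -110.3]
```

View pics/s2.png

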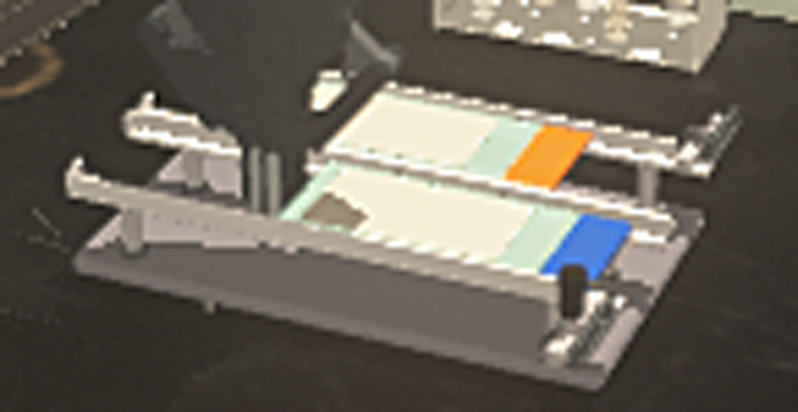

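The band is now at the bolt station and the bolt is clear of it. The plate has moved about 37 mm, so about 50 mm remain.

```bash
python3 -m handwheel '[[0,-0.05,0,0,0],[0,-0.1,0,0,0],[0,-0.15,0,0,0],[0,-0.2,0,0,0],[0,-0.25,0,0,0]]'; python3 -m handwheel '[[0,-0.05,0,0,0],[0,-0.1,0,0,0],[0,-0.13,0,0,0],[0,-0.14,0,0,0],[0,-0.14,0,0,0]]';python3 - <<'E'
from h import *
go(-36.5,0,.06)
o=bot.get_obs();im=bot.camera("side");M=model("side")
for a,c,b in quads(im): print(a,np.round(rack(cast(M,c,.05)),1))
E
```

```text
time_s: 8.1
tool_pos: [0.5069, -0.0236, 0.0595]
eef_rot: [-3.142, -0.0, -3.074]
contact_force: [-0.1, 0.2, 0.1]
gripper_width: 0.0003
time_s: 8.6
tool_pos: [0.5081, -0.04, 0.0595]
eef_rot: [-3.142, -0.0, -3.074]
contact_force: [-0.2, 0.4, 0.6]
gripper_width: 0.0002
rack now [-36.5  -5.1] z 0.0595 shift/0.12 [ 0.001  0.042 -0.004] turn/90 -0.003 F [-0.2  0.4  0.6]
64.0 [ -72.4 -348.4]
124.5 [ -41.9 -157.9]
```

```bash
python3 -m handwheel '[[0,-0.02,0,0,0],[0,-0.02,0,0,0],[0,0.08,0,0,0],[0,0.2,0,0,0],[0,0.2,0,0,0]]'; python3 -m handwheel '[[0,0,-0.4,0,0],[0,0,-0.8,0,0],[0,0,-1,0,0],[0,0,-1,0,0]]'; python3 -m handwheel '[[0,-0.4,-0.2,0,0],[0,-0.5,-0.5,0,0],[0,-0.5,-0.5,0,0],[0,-0.5,-0.5,0,0]]';python3 - <<'E'
from h import *
o=bot.get_obs();im=bot.camera("wrist");cv2.imwrite("pics/w6.png",im);np.save("w6.npy",[o["tool_pos"],o["eef_rot"]])
go(0,0,.2)
M=model("wrist",o)
for a,c,b in quads(im,amin=200): print(a,np.round(rack(cast(M,c,.05)),1),[np.round(rack(cast(M,p,.05)),1).tolist() for p in b])
M=model("side")
for a,c,b in quads(bot.camera("side")): print(a,np.round(rack(cast(M,c,.05)),1))
E
```

```text
time_s: 9.15
tool_pos: [0.5062, -0.0121, 0.0595]
eef_rot: [3.14, -0.0, -3.069]
contact_force: [1.0, 0.3, -0.2]
gripper_width: 0.0
time_s: 9.55
tool_pos: [0.5094, -0.0153, 0.1836]
eef_rot: [-3.141, 0.008, -3.073]
contact_force: [0.7, -0.8, 0.7]
gripper_width: -0.0004
time_s: 9.95
tool_pos: [0.5106, -0.0758, 0.2394]
eef_rot: [-3.142, 0.001, -3.074]
contact_force: [-0.2, 0.2, -0.5]
gripper_width: 0.0001
rack now [-37.2 -40.1] z 0.2385 shift/0.12 [-0.309  0.335  0.32 ] turn/90 -0.002 F [-0.6  0.4  0. ]
381.0 [ -20.2 -308.4] [[-38.9, -316.4], [-42.0, -302.1], [-0.9, -300.4], [2.5, -315.1]]
1242.5 [ -37.8 -158.6] [[-66.8, -170.3], [-68.7, -146.2], [-7.4, -146.5], [-5.2, -171.8]]
64.0 [ -72.4 -348.4]
125.0 [ -41.7 -159.4]
```

View pics/w6.png

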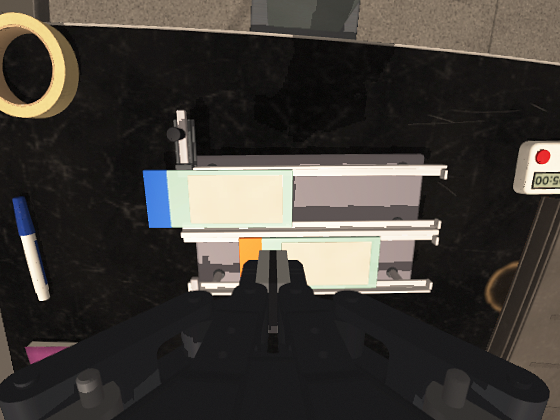

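The whole blue band (u 144–169) is past the rail ends (u≈182), and the coating starts inside them (u≈189). The leading edge is about 35–38 mm out, and the plate is straight. The bolt is open, the orange plate is in place, and the arm is clear.

```bash
python3 -c "
from h import *
a=np.load('w6.npy');M=model('wrist',dict(tool_pos=a[0],eef_rot=a[1]))
for n,p in(('rail end',(182,235)),('coating start',(189,198)),('orange lead',(239,245))):print(n,np.round(rack(cast(M,p,.051)),1))
print(bot.sign_off())"
```

```text
rail end [   1.1 -135.4]
coating start [ -38.3 -125. ]
orange lead [ 12.5 -76. ]
the job is handed in; nothing more can be done
None
```

The job is done and handed in. I pushed the near bolt outward to its stop, pushed the blue plate about 87 mm by its tail edge with the closed fingertips, then backed off and rose clear.

My last checks, in rack y from the wrist camera:

| Point | Rack y (mm) | What it shows |
|---|---|---|
| Blue leading edge | about -171 | about 36 mm past the rail ends (window 25–45) |
| Inner edge of blue band | about -146 | whole band is out, about 11 mm clear of the rail ends |
| Rail ends | about -135 | as the sizes given |
| Start of white coating | about -125 | still about 10 mm inside the rails |
| Orange leading edge | about -76 | -77 at the start, so unmoved within measuring error |

- **Bolt:** the force rose to 13 N with no further travel, which I took as the stop. In the last picture it is open and clear of the plate.
- **Rail-end position:** the views differed by 2–3 mm. An estimate from the knob put the rail ends at -137, which would make the overhang about 34 mm, also inside the window.
- **Rack angle:** my first estimate of about 10° was wrong; the rails showed about 4°, and I used that for every push.
- **Time:** the whole job took about 10 s of the 45 s allowed.

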